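# Shut the marked valve in the sample-bench valve box

### The job

On the road-materials bench, push the loose metal cover of the grey valve box all the way aside along its guides, without lifting it, so that the two valves beneath lie open to view. Then push the lever of the marked valve, the one that carries a round disc at its end, a quarter turn clockwise until it is fully shut against its stop, square across its pipe. Leave the other valve and the samples around the box as they are, and end clear of everything.

Things in the scene. Friction and masses are not known exactly. Their poses are not given: they have to be found in the camera images.
- valve_box: fixed grey steel box, 170 mm in its x, 520 in y, top face 85 mm high; origin at the centre of its underside on the bench, z up; yaw varies. The -y half is a closed deck, the +y half an open pit. Guide strips 5 mm thick, 10 mm high on the top face: long edges (inner faces x = +-80 mm) and ends (inner faces y = +-255 mm, the cover's stops)
- pit (a point): centre of the pit's mouth at rim height (box x = 0, y = +125 mm, z = 85 mm). The pit is open from x = -73 to +73 mm and y = 0 to +250 mm of the box's frame, its floor 6 mm above the bench. In it two valves stand at x = +20 mm, y = 60 and 160 mm. At those y, pipes leave the box's long walls and bend down into the bench (to 125 mm either side of the centre line, 40 mm high)
- cover: loose aluminium plate, about 0.5 kg, 156 mm in x, 248 in y, 6 thick, lying on the box's top face between the guides; origin at the centre of its underside, axes as the box's. It starts over the pit (centre at box y = +110 to +128 mm) and slides over the deck to the -y end stop (centre at y = -131 mm), where the whole pit is open. It drags by friction, some 1.5 to 8 N
- cover_grip (a point): centre of the cover's grip bar, 26 mm above the cover's underside, over its centre. The bar is 90 mm long in x, 14 mm thick in y, and its top stands 34 mm above the cover's underside; two 14 mm square feet carry it, with a 12 mm gap under the bar. Its +y face is the one to push
- marked_pivot (a point): the vertical turning axis of the marked valve's lever, at the bar's mid-height, 56 mm above the bench. Which of the two valve places is the marked one's varies. Below each lever a copper pipe runs along the box's x, its top 34 mm above the bench (valve body's top 39 mm)
- marked_end (a point): centre of the round disc at the end of the marked lever, 65 mm from the axis, 56 mm above the bench. The disc is 26 mm across and reaches from 50 to 68 mm above the bench; from hub (24 mm across) to disc the lever is a straight level bar 12 mm wide, from 50 to 62 mm above the bench
- marked_lever (a joint): angle of the marked lever in rad: 0 = open, the lever lies along the pipe and points to the box's -x; it grows clockwise seen from above, the end swinging towards the box's +y; 1.571 = fully shut at its stop, pointing to the box's +y, square across the pipe. It starts between 0 and 0.35, stays where it is left and resists with about 0.12 N m
- plain_end (a point): a point on the lever of the other valve, 65 mm from its axis, 56 mm above the bench. This lever is a plain straight bar, 12 mm wide and 12 mm thick, 77 mm long from its axis to its tip, without a disc; it also starts at 0 to 0.35 rad from pointing to the box's -x, and must not be moved
- core_sample: loose dark asphalt core standing near the box, 60 mm across, 55 mm high; origin at the centre of its underside; leave it alone
- prism_sample: loose dark asphalt prism standing near the box, 50 x 50 mm, 80 mm high; origin at the centre of its underside; leave it alone
- jar: loose glass jar with a metal cap standing near the box, 64 mm across, 85 mm high; origin at the centre of its underside; leave it alone

How it is judged:
On the way, in this order (a step that is already met when the one before it is completed fails the run):
1. the cover is slid all the way aside, within 20 mm of its end stop (y of cover in the frame of valve_box below -0.111 m), for 0.1 s.
2. the marked lever is pushed shut (value of joint marked_lever above 1.45 rad), for 0.2 s.
At the end, for the whole second after the job is handed in: The cover lies flat and still in its guides within 20 mm of its stop at the deck end, the marked lever is within 0.12 rad of its shut stop, the plain lever's end is within 10 mm and each sample and the jar within 15 mm of where it started (y of cover in the frame of valve_box below -0.111 m and z of cover in the frame of valve_box between 0.081 and 0.089 m and linear speed of cover below 0.02 m/s and value of joint marked_lever above 1.45 rad and distance of plain_end from where it was at the start of the episode below 0.01 m and distance of each of core_sample, prism_sample, jar from where it was at the start of the episode below 0.015 m); the robot touches nothing.
It fails at once if the cover is lifted (more than 10 mm) or tipped off its seat (z of cover in the frame of valve_box above 0.095 m or angle between cover's own z axis and vertical above 0.12 rad).
It fails at once if the other valve is moved (distance of plain_end from where it was at the start of the episode above 0.01 m).
It fails at once if a sample or the jar is moved or lifted (distance of any of core_sample, prism_sample, jar from where it was at the start of the episode above 0.015 m).
It also fails if it takes over 45 s, if anything falls off the work surface, if the arm or the gripper's body presses on something with over 40 N, if the wrist force passes 120 N, or if a joint passes its speed limit or range.

### The arm

A 7-joint arm with a two-finger parallel gripper is mounted at the origin on the work surface. World frame = base frame: x ahead of the robot, y to its left, z up, the work surface at z = 0. Lengths are in m, angles in rad, forces in N, time in s.
With the tool pointing down it reaches from about 0.35 to 0.9 m from the base axis. Payload 8.1 kg.
Tool frame: the origin (TCP) lies at the very end of the fingers, on their centre line; the grasp point (between the pads) lies 19 mm behind it; z points along the fingers, y is the line along which they close (so a half turn about z gives the same grasp; the last joint's range is limited). The gripper opens to 92 mm and grips with 3 to 60 N. Pads are 19 mm wide; open, the fingers measure 130 mm over their backs; the gripper's body (75 mm by 190 mm) begins 47 mm behind the grasp point.
Start: joints at [-1.403, 0.434, 0.025, 1.573, -0.012, 1.134, -0.075], TCP at [0.167, 0.602, 0.227] pointing down, gripper open.
Joint ranges: [-2.62, 2.62], [-0.44, 2.09], [-1.27, 1.32], [0.08, 2.57], [-1.32, 4.46], [0.12, 2], [-2.74, 2.74]. Speed limits (rad/s): [2.22, 2.22, 3.01, 3.01, 3.14, 3.14, 3.14].

### API

Orientations are given as a rotation vector (axis times angle).
In Python, from cell import arm gives the robot as it stands.
- The arm moves only by the tool jog_arm, never from a script. Its argument "rows" is a list of rows, each a list of 3 entries, a list of its own where there are three numbers: the shift along the world's x, y, z in cm, then the turn, a rotation vector about the world's x, y, z in degrees, then the opening, from 0 (shut) to 1 (fully open). A call has 1 to 8 rows; each row is the pose to reach, as a shift and turn from the pose commanded when the call began; what a row does not reach only later rows make up. A row lasts 1/8 s, in which the tool goes at most 62.5 mm and 10.7 degrees, less where a joint would pass 70% of its speed; a pose out of reach is approached as far as the arm can. A call with a gripper value outside its range is refused whole. The fingers move at their own pace and stop on an object; "newtons" is the grip in N (left out, the last holds). Time passes only in rows, so rows that repeat a pose let the fingers close. It gives the time, the measured TCP pose, the force, the opening and the grip force at its end, in the units of the state.
- arm.observe(): the state, without advancing time (a new reading comes with each control period).
- arm.get_image(name): name is "scene" or "top"; returns a dict with "img" (400x640x3 uint8, red, green, blue), "depth" (400x640 float32, m along the optical axis (not along the pixel's ray), 0 where there is no reading), "fx", "fy", "cx", "cy" (pixels), "rvec" (rotation vector, rad) and "tvec" (3), from world to camera coordinates, as OpenCV has them. Camera axes: x right, y down, z forward; pixel columns grow to the right and rows downward; lengths in m; the calibration is good to about 2 mm. A picture is of the moment at which its call begins.
- arm.sign_off(): hands the job in; it is judged then, once.
The state is a dict: "clock": time; "joints": joint angles; "dq": joint speeds; "joint_efforts": joint torques, N m; "position": TCP position; "ee_rot": TCP orientation; "force": force on the tool from outside, world axes, zero at the start; "ft_torque": the same for the moment, N m; "width": opening from 0.0 (shut) to 1.0 (fully open); "gripper_force": force on a finger pad.
Only numpy, scipy, OpenCV 4.12 (cv2) and the standard library are available. Lean on these libraries where they do the work, as an engineer would, in place of code of your own. Each camera call takes 0.05 s, during which the arm holds its last target. There are 200 camera calls.

## Working session

There is one attempt and no reset: what is moved stays moved. The work goes in short steps, Python scripts to look and compute and a tool call to move; the robot and the scene stay as the last step left them, time stands still between calls to the robot, and variables do not carry over. Pictures are saved under pics/ and viewed, at most 10 in all, crops included, and the job is handed in when it is done.

Besides the shell and the picture viewer there is one more tool, called after "Emit:" as name(argument=value, ...), one argument or row to a line, values as JSON. jog_arm: Moves the arm, as the interface text tells. Its arguments: {"type":"object","properties":{"rows":{"type":"array","items":{"type":"array"}},"newtons":{"type":"number"}},"required":["rows"]}

```bash
mkdir -p pics
cat > h.py <<'E'
import numpy as np, cv2
from cell import arm
def cam(n):
    d=arm.get_image(n); d['R']=cv2.Rodrigues(np.array(d['rvec'],float))[0]; d['t']=np.array(d['tvec'],float).ravel(); return d
def save(d,f): cv2.imwrite('pics/'+f,d['img'][:,:,::-1])
def ray(d,u,v,z):
    r=d['R'].T@np.array([(u-d['cx'])/d['fx'],(v-d['cy'])/d['fy'],1.]); c=-d['R'].T@d['t']
    return c+r*(z-c[2])/r[2]
def cloud(d):
    v,u=np.mgrid[0:400,0:640]; z=d['depth']
    p=np.stack([(u-d['cx'])/d['fx']*z,(v-d['cy'])/d['fy']*z,z],-1)
    return (p-d['t'])@d['R']
E
python3 - <<'E'
from h import *
a=cam('top');b=cam('scene');save(a,'top0.png');save(b,'scene0.png')
for d in(a,b):print(-d['R'].T@d['t'],d['R'][2],d['fx'])
print(arm.observe())
P=cloud(a);m=(P[...,2]>.08)&(P[...,2]<.1)&(a['depth']>0)
print(m.sum())
E
```

```text
[ 0.45139421 -0.00649343  0.72502112] [ 0.13918104  0.00388344 -0.99025934] 388.35870324051245
[1.18714329 0.13397771 0.54393486] [-0.81435487 -0.15900294 -0.55816145] 402.44475912265705
{'clock': 0.1, 'joints': array([-1.4026004 ,  0.43513418,  0.02496992,  1.57401424, -0.01156271,
        1.13399296, -0.07510159]), 'dq': array([-6.40466838e-04, -1.56159274e-05,  1.55521364e-03, -2.80682161e-03,
       -2.72166743e-03,  3.85936542e-04, -7.78890969e-04]), 'joint_efforts': array([ 4.75161840e-03, -6.69133401e+01,  9.88886990e-01, -3.15142894e+01,
       -6.04660087e-02,  3.73913522e-02,  6.16657599e-05]), 'position': array([0.16712468, 0.60176316, 0.22603215]), 'ee_rot': array([-4.24143445e-01, -3.11279817e+00,  2.20591392e-03]), 'force': array([-0.63831198, -0.47596094,  0.4745858 ]), 'ft_torque': array([ 0.01034763,  0.00902518, -0.02597987]), 'gripper_force': 0.0, 'width': 0.9955994478535212}
34756
```

View pics/top0.png

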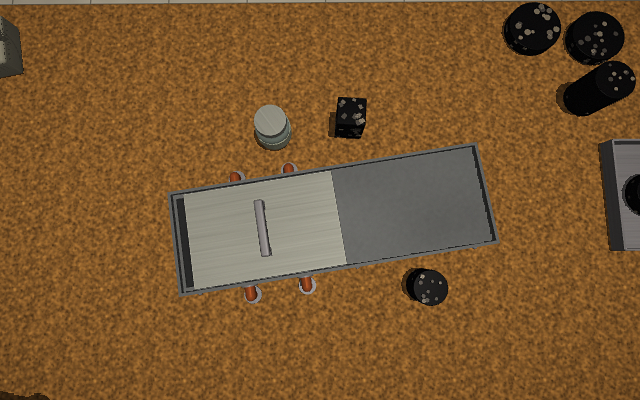

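View pics/scene0.png

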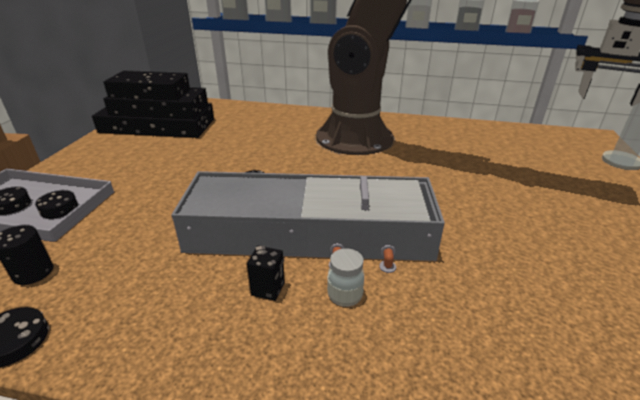

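The top view shows the box corners at about (170,194), (475,145), (497,242) and (181,295). The pit end is on the left (world +y) and the grip bar runs (259,200)–(266,256). The jar is at (271,122), the prism at (351,117) and the core at (428,287).

```bash
cat >> h.py <<'E'
def boxpose(a):
    P=cloud(a);m=((P[...,2]>.075)&(P[...,2]<.102)&(a['depth']>0)).astype(np.uint8)
    m=cv2.morphologyEx(m,cv2.MORPH_OPEN,np.ones((5,5),np.uint8))
    c=max(cv2.findContours(m,cv2.RETR_EXTERNAL,cv2.CHAIN_APPROX_NONE)[0],key=cv2.contourArea)
    q=np.array([ray(a,u,v,.095)[:2] for u,v in c[:,0]],np.float32)
    return cv2.minAreaRect(q*1000)
E
python3 - <<'E'
from h import *
a=cam('top'); r=boxpose(a); print(r)
Q=[ray(a,u,v,.095)[:2] for u,v in[(170,194),(475,145),(497,242),(181,295)]]
print(np.round(Q,4),np.mean(Q,0))
P=cloud(a)
m=(P[...,2]>.108)&(P[...,2]<.13)&(a['depth']>0)
n,l,s,c=cv2.connectedComponentsWithStats(m.astype(np.uint8))
for i in range(1,n):
    if s[i,4]>50: print(s[i],P[l==i].mean(0))
for u,v in[(271,122),(351,117),(428,287)]:print(P[v,u])
E
```

```text
((504.7276306152344, -29.488189697265625), (169.9726104736328, 519.8912963867188), 9.111228942871094)
[[ 0.5437  0.2349]
 [ 0.6235 -0.2701]
 [ 0.4629 -0.2955]
 [ 0.382   0.2097]] [ 0.5030368  -0.03022552]
[254 199  17  58 542] [0.48614369 0.08023672 0.1180918 ]
[0.66839759 0.07141493 0.08606909]
[ 0.67825262 -0.06578459  0.08082641]
[ 0.38895628 -0.19263203  0.05488936]
```

Emit:
jog_arm(
  rows=[
    [[4, -6, 0], [0, 0, 4], 0],
    [[8, -12, 0], [0, 0, 8], 0],
    [[12, -18, 0], [0, 0, 12], 0],
    [[16, -24, 0], [0, 0, 16], 0],
    [[20, -30, 0], [0, 0, 20], 0],
    [[24, -36, 0], [0, 0, 24.6], 0],
    [[28, -42, 0], [0, 0, 24.6], 0],
    [[31.2, -47.2, 0], [0, 0, 24.6], 0],
  ],
  newtons=20,
)

```text
clock: 1.15
position: [0.4445, 0.1838, 0.2268]
ee_rot: [-0.249, 3.131, 0.0]
force: [0.7, 0.8, 0.5]
width: 0.184
gripper_force: 0.0
```

Emit:
jog_arm(
  rows=[
    [[0, 0, 0], [0, 0, 0], 0],
    [[0, 0, 0], [0, 0, 0], 0],
  ],
)

```text
clock: 1.4
position: [0.4433, 0.186, 0.2266]
ee_rot: [0.248, -3.131, -0.001]
force: [0.5, 0.8, 0.1]
width: 0.012
gripper_force: 0.0
```

Emit:
jog_arm(
  rows=[
    [[1.8, -2.8, 0], [0, 0, 0], 0],
    [[3.6, -5.6, 0], [0, 0, 0], 0],
    [[3.6, -5.6, -4], [0, 0, 0], 0],
    [[3.6, -5.6, -8], [0, 0, 0], 0],
    [[3.6, -5.6, -11], [0, 0, 0], 0],
    [[3.6, -5.6, -12.6], [0, 0, 0], 0],
    [[3.6, -5.6, -12.6], [0, 0, 0], 0],
  ],
)

```text
clock: 2.28
position: [0.4781, 0.1311, 0.0997]
ee_rot: [0.253, -3.128, 0.0]
force: [-0.2, 0.5, 1.1]
width: 0.007
gripper_force: 0.0
```

Run:
```python
from h import *
a=cam('scene');save(a,'s1.png');print(arm.observe()['position'])
```

```text
[0.47892877 0.13106027 0.10057104]
```

View pics/s1.png

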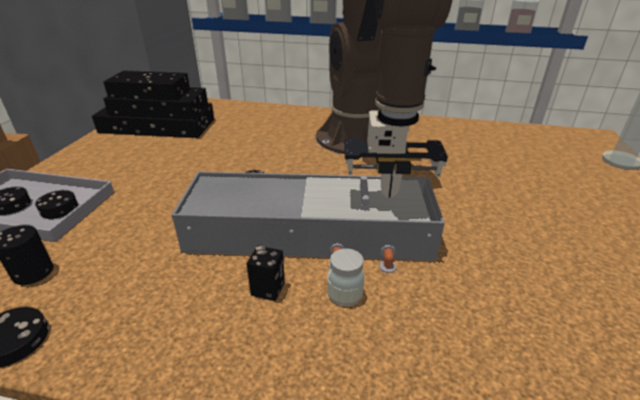

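The closed fingers stand behind the bar's +y face (finger at about (393,182), bar at (365,190)), so I can push.

Emit:
jog_arm(
  rows=[
    [[0.32, -1.97, 0], [0, 0, 0], 0],
    [[0.63, -3.95, 0], [0, 0, 0], 0],
    [[0.95, -5.92, 0], [0, 0, 0], 0],
    [[1.26, -7.9, 0], [0, 0, 0], 0],
    [[1.58, -9.87, 0], [0, 0, 0], 0],
    [[1.9, -11.84, 0], [0, 0, 0], 0],
    [[2.21, -13.82, 0], [0, 0, 0], 0],
    [[2.53, -15.79, 0], [0, 0, 0], 0],
  ],
)

```text
clock: 3.32
position: [0.5055, -0.0268, 0.1018]
ee_rot: [-0.252, 3.13, 0.003]
force: [-0.4, 3.9, -0.1]
width: 0.004
gripper_force: 1.9
```

Emit:
jog_arm(
  rows=[
    [[0.32, -1.97, 0], [0, 0, 0], 0],
    [[0.63, -3.95, 0], [0, 0, 0], 0],
    [[0.95, -5.92, 0], [0, 0, 0], 0],
    [[1.11, -6.9, 0], [0, 0, 0], 0],
    [[1.26, -7.9, 0], [0, 0, 0], 0],
    [[1.34, -8.4, 0], [0, 0, 0], 0],
    [[1.42, -8.88, 0], [0, 0, 0], 0],
    [[1.42, -8.88, 0], [0, 0, 0], 0],
  ],
)

```text
clock: 4.32
position: [0.5201, -0.1152, 0.1017]
ee_rot: [-0.251, 3.13, 0.002]
force: [-0.4, 5.1, 3.6]
width: 0.003
gripper_force: 2.5
```

```bash
cat >> h.py <<'E'
def tobox(p):
    t=np.radians(9.11);x,y=p[0]-.5047,p[1]+.0295;return np.round([x*np.cos(t)+y*np.sin(t),-x*np.sin(t)+y*np.cos(t)],4)
E
python3 - <<'E'
from h import *
a=cam('top');save(a,'t2.png');o=arm.observe();print(o['position'],tobox(o['position']),o['force'])
E
```

```text
[ 0.5199884  -0.11529265  0.10168962] [ 0.0015 -0.0871] [0.53108456 6.28302196 4.88127483]
```

View pics/t2.png

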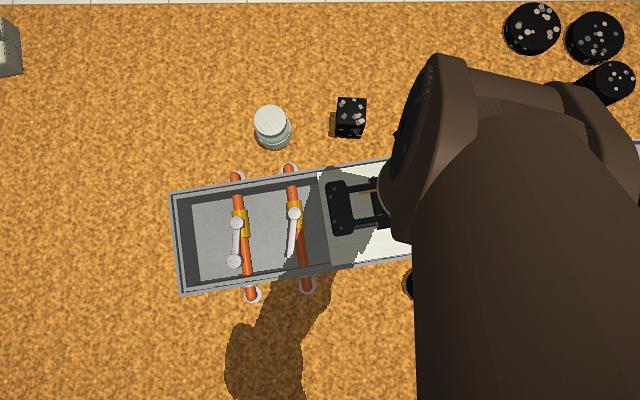

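The pit is open. The marked valve is the left one (y = 160): hub about (236,222), disc (234,261). The plain lever runs (294,213)–(290,257). I'll push the cover on to its stop.

Emit:
jog_arm(
  rows=[
    [[0.08, -0.5, 0], [0, 0, 0], 0],
    [[0.16, -1.0, 0], [0, 0, 0], 0],
    [[0.24, -1.5, 0], [0, 0, 0], 0],
    [[0.27, -1.7, 0], [0, 0, 0], 0],
  ],
)

```text
clock: 4.88
position: [0.5227, -0.1316, 0.1017]
ee_rot: [-0.252, 3.13, 0.003]
force: [-0.5, 9.4, 7.7]
width: 0.007
gripper_force: 4.9
```

Emit:
jog_arm(
  rows=[
    [[0.05, -0.3, 0], [0, 0, 0], 0],
    [[0.1, -0.6, 0], [0, 0, 0], 0],
    [[0.1, -0.6, 0], [0, 0, 0], 0],
  ],
)

```text
clock: 5.25
position: [0.5232, -0.1348, 0.1017]
ee_rot: [-0.256, 3.131, 0.009]
force: [-4.0, 17.2, 11.0]
width: 0.005
gripper_force: 8.8
```

Run:
```python
from h import *
o=arm.observe();print(o['position'],tobox(o['position']),o['force'])
a=cam('top')
for z,uv in((.068,[(236,222),(234,261)]),(.062,[(294,213),(290,257)])):
    for u,v in uv:print(tobox(ray(a,u,v,z)))
hsv=cv2.cvtColor(a['img'],cv2.COLOR_RGB2HSV)
P=cloud(a);m=(P[...,2]>.045)&(P[...,2]<.076)&(a['depth']>0)
for v,u in np.argwhere(m)[::1]:
    pass
m[:, :190]=0;m[:,330:]=0;m[:170]=0;m[290:]=0
n,l,s,c=cv2.connectedComponentsWithStats(m.astype(np.uint8))
for i in range(1,n):
    if s[i,4]>40:
        q=np.array([tobox(p) for p in P[l==i]]);print(s[i],q.min(0),q.max(0),q.mean(0),P[l==i][:,2].max())
```

```text
[ 0.52319039 -0.13479878  0.10169528] [ 0.0016 -0.1069] [-4.00185184 17.18246592 11.03107331]
[0.0199 0.1593]
[-0.0441  0.1714]
[0.0196 0.0603]
[-0.0529  0.0785]
[190 176 135  25 440] [ 0.0667 -0.0001] [0.0737 0.2368] [0.07298045 0.11714727] 0.07564599708018065
[287 206  15  53 431] [-0.0551  0.0484] [0.0315 0.0836] [-0.00804733  0.06715963] 0.06603100981568638
[226 216  19  53 563] [-0.0565  0.1482] [0.0311 0.1853] [-0.01435737  0.16548188] 0.07060796523074345
[190 253   8  34  83] [-0.073  0.237] [-0.018   0.2507] [-0.05346506  0.24958434] 0.06876830092478667
```

Run:
```python
from h import *
t=np.radians(9.11);X=np.array([np.cos(t),np.sin(t)]);Y=np.array([-np.sin(t),np.cos(t)])
W=lambda b:np.array([.5047,-.0295])+b[0]*X+b[1]*Y
p=arm.observe()['position'][:2]
s=W((-.020,.132));print('start',s,(s-p)*100)
for d in range(0,100,10):
    h=np.radians(d);b=np.array([.02,.16])+.04*np.array([-np.cos(h),np.sin(h)])-.024*np.array([np.sin(h),np.cos(h)])
    print(d,np.round((W(b)-s)*100,2))
```

```text
start [0.46405266 0.09766837] [-5.91657477 23.25139944]
0 [-0.06  0.39]
10 [-0.53  1.06]
20 [-0.88  1.8 ]
30 [-1.09  2.58]
40 [-1.16  3.39]
50 [-1.09  4.2 ]
60 [-0.88  4.99]
70 [-0.54  5.73]
80 [-0.07  6.39]
90 [0.5  6.97]
```

Emit:
jog_arm(
  rows=[
    [[-0.3, 2, 0], [0, 0, 0], 0],
    [[-0.3, 2, 4], [0, 0, 0], 0],
    [[-0.3, 2, 8], [0, 0, 0], 0],
    [[-0.3, 2, 8], [0, 0, 0], 0],
  ],
)

```text
clock: 5.8
position: [0.5222, -0.1203, 0.1842]
ee_rot: [-0.249, 3.125, -0.002]
force: [0.1, 0.6, -0.9]
width: 0.008
gripper_force: 0.0
```

Emit:
jog_arm(
  rows=[
    [[-1.4, 5.4, 0], [0, 0, 0], 0],
    [[-2.9, 10.9, 0], [0, 0, 0], 0],
    [[-4.4, 16.4, 0], [0, 0, 0], 0],
    [[-5.8, 21.8, 0], [0, 0, 0], 0],
    [[-5.8, 21.8, 0], [0, 0, 0], 0],
  ],
)

```text
clock: 6.42
position: [0.4604, 0.1026, 0.1804]
ee_rot: [0.261, -3.13, -0.002]
force: [1.9, -0.4, -0.8]
width: 0.004
gripper_force: 0.0
```

Run:
```python
from h import *
a=cam('top');save(a,'t3.png');o=arm.observe();print(o['position'],tobox(o['position']),o['force'])
```

```text
[0.46110657 0.09987136 0.18038605] [-0.0226  0.1346] [ 1.48661918 -1.38536768  0.01571383]
```

View pics/t3.png

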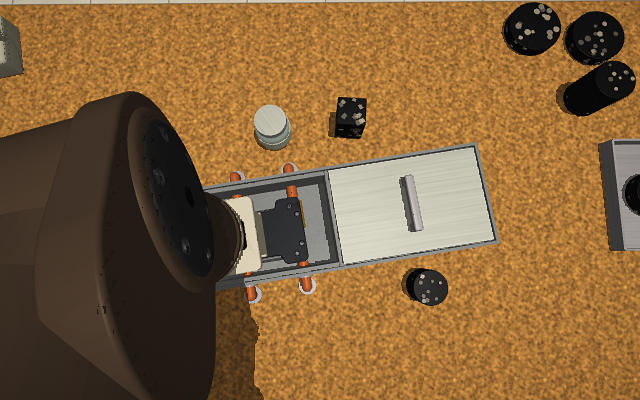

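The cover is fully aside (bar at (412,203)). The samples look untouched and the gripper is above the pit. Descending.

Emit:
jog_arm(
  rows=[
    [[0, 0, -3], [0, 0, 0], 0],
    [[0, 0, -5], [0, 0, 0], 0],
    [[0, 0, -7], [0, 0, 0], 0],
    [[0, 0, -7], [0, 0, 0], 0],
    [[0, 0, -7], [0, 0, 0], 0],
  ],
)

```text
clock: 7.1
position: [0.4623, 0.0971, 0.1112]
ee_rot: [-0.247, 3.132, -0.0]
force: [0.5, 0.1, 0.2]
width: 0.003
gripper_force: 0.0
```

Emit:
jog_arm(
  rows=[
    [[0.1, 0, -2], [0, 0, 0], 0],
    [[0.1, 0, -4], [0, 0, 0], 0],
    [[0.1, 0, -5.5], [0, 0, 0], 0],
    [[0.1, 0, -6.5], [0, 0, 0], 0],
    [[0.1, 0, -6.5], [0, 0, 0], 0],
  ],
)

```text
clock: 7.72
position: [0.4627, 0.0978, 0.0455]
ee_rot: [0.248, -3.131, 0.0]
force: [-0.6, -0.1, -0.2]
width: 0.006
gripper_force: 0.0
```

Run:
```python
from h import *
a=cam('scene');save(a,'s4.png');o=arm.observe();print(o['position'],tobox(o['position']),o['force'])
```

```text
[0.4629395  0.09784221 0.04585253] [-0.0211  0.1323] [ 0.56673866  0.00339623 -0.14894799]
```

View pics/s4.png

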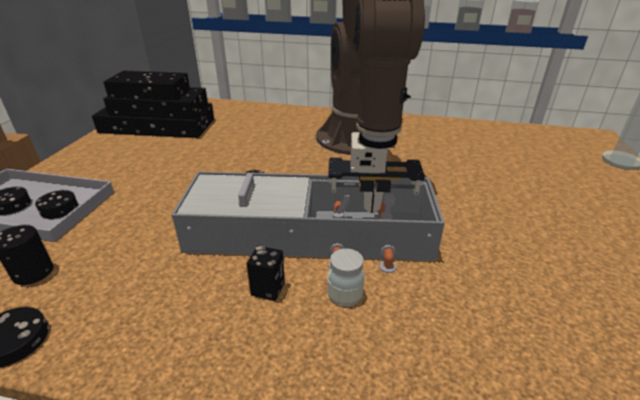

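The closed fingers are down in the pit between the levers (fingers at about (373,200)) and nothing is touching. I'll sweep the lever now.

Emit:
jog_arm(
  rows=[
    [[-0.1, 0.4, 0], [0, 0, -5], 0],
    [[-0.3, 0.75, 0], [0, 0, -10], 0],
    [[-0.53, 1.06, 0], [0, 0, -15], 0],
    [[-0.7, 1.4, 0], [0, 0, -20], 0],
    [[-0.88, 1.8, 0], [0, 0, -25], 0],
    [[-1.0, 2.2, 0], [0, 0, -30], 0],
    [[-1.09, 2.58, 0], [0, 0, -35], 0],
    [[-1.16, 3.39, 0], [0, 0, -40], 0],
  ],
)

```text
clock: 8.78
position: [0.4519, 0.131, 0.0464]
ee_rot: [0.844, 3.025, 0.0]
force: [0.8, -3.4, -0.1]
width: 0.005
gripper_force: 1.5
```

Run:
```python
from h import *
o=arm.observe();print(o['position'],tobox(o['position']),o['force'])
```

```text
[0.45185871 0.13103575 0.04644716] [-0.0268  0.1669] [ 0.84463407 -3.35470948 -0.1226403 ]
```

Emit:
jog_arm(
  rows=[
    [[0.03, 0.4, 0], [0, 0, -5], 0],
    [[0.07, 0.81, 0], [0, 0, -10], 0],
    [[0.17, 1.2, 0], [0, 0, -15], 0],
    [[0.28, 1.6, 0], [0, 0, -20], 0],
    [[0.45, 1.97, 0], [0, 0, -25], 0],
    [[0.62, 2.34, 0], [0, 0, -30], 0],
    [[0.85, 2.67, 0], [0, 0, -35], 0],
    [[1.09, 3.0, 0], [0, 0, -40], 0],
  ],
)

```text
clock: 9.78
position: [0.4619, 0.1616, 0.0463]
ee_rot: [-1.826, -2.556, 0.0]
force: [-2.0, -2.4, 1.4]
width: 0.006
gripper_force: 1.4
```

Emit:
jog_arm(
  rows=[
    [[0.3, 0.3, 0], [0, 0, -5], 0],
    [[0.57, 0.58, 0], [0, 0, -10], 0],
    [[0.7, 0.6, 0], [0, 0, -10], 0],
    [[0.8, 0.62, 0], [0, 0, -10], 0],
    [[0.8, 0.62, 0], [0, 0, -10], 0],
  ],
)

```text
clock: 10.4
position: [0.4694, 0.1682, 0.0459]
ee_rot: [-2.035, -2.391, 0.001]
force: [-4.6, 0.0, 4.8]
width: 0.001
gripper_force: 2.6
```

Run:
```python
from h import *
o=arm.observe();print(o['position'],tobox(o['position']),o['force'],o['joints'])
```

```text
[0.46935352 0.16818008 0.04590718] [-0.0036  0.2008] [-4.5842488   0.00883457  4.81378518] [-0.86693658  0.52490596  0.56918056  2.10049992 -0.46956654  0.64237489
  0.18538403]
```

Emit:
jog_arm(
  rows=[
    [[0.15, 0.02, 0], [0, 0, 0], 0],
    [[0.3, 0.05, 0], [0, 0, 0], 0],
    [[0.3, 0.05, 0], [0, 0, 0], 0],
  ],
)

```text
clock: 10.78
position: [0.4695, 0.1682, 0.0456]
ee_rot: [-2.033, -2.388, 0.007]
force: [-13.9, -1.1, 12.9]
width: 0.001
gripper_force: 7.5
```

The force jumps with no motion, so the lever is at its stop. Backing off and lifting clear.

Emit:
jog_arm(
  rows=[
    [[-0.7, -0.1, 0], [0, 0, 0], 0],
    [[-1.4, -0.2, 0], [0, 0, 0], 0],
    [[-1.4, -0.2, 4], [0, 0, 0], 0],
    [[-1.4, -0.2, 9], [0, 0, 0], 0],
    [[-1.4, -0.2, 15], [0, 0, 0], 0],
    [[-3, 5, 17], [0, 0, 0], 0],
    [[-6, 10, 17], [0, 0, 0], 0],
    [[-9, 15, 17], [0, 0, 0], 0],
  ],
)

```text
clock: 11.78
position: [0.3825, 0.3203, 0.2165]
ee_rot: [-2.038, -2.39, -0.004]
force: [0.8, 1.2, 0.3]
width: 0.007
gripper_force: 0.0
```

Emit:
jog_arm(
  rows=[
    [[-3, 5, 0], [0, 0, 0], 0],
    [[-6, 10, 0], [0, 0, 0], 0],
    [[-9, 15, 0], [0, 0, 0], 0],
    [[-9, 15, 0], [0, 0, 0], 0],
    [[-9, 15, 0], [0, 0, 0], 0],
  ],
)

```text
clock: 12.4
position: [0.2935, 0.4681, 0.2156]
ee_rot: [2.038, 2.39, 0.0]
force: [0.9, 0.9, -0.1]
width: 0.006
gripper_force: 0.0
```

Run:
```python
from h import *
a=cam('top');save(a,'t5.png');o=arm.observe();print(o['position'],o['force'])
```

```text
[0.29402454 0.46755689 0.21580048] [-0.12881364  0.08694546 -0.10374718]
```

View pics/t5.png

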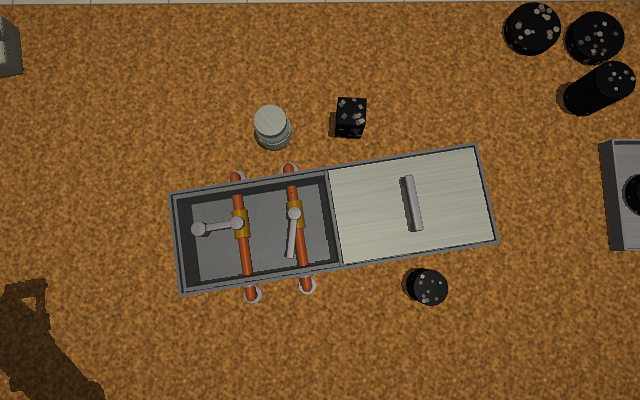

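The marked lever lies square across its pipe ((237,223) to disc (198,229), along the box's y). The plain lever and samples are unchanged, the cover is at its stop, and the arm is clear.

```bash
python3 -c "
from cell import arm
print(arm.sign_off())"
```

```text
the job is handed in; nothing more can be done
None
```

I handed the job in at about 12.5 s: the cover is pushed to its deck-end stop, the marked valve is shut against its stop, the plain lever and samples look unmoved in the last picture, and the arm is clear of everything; no verdict came back.

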